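Start the comal timers in order

TASK

Start three of the tap-top kitchen timers in the order in which their food goes on the comal: lightly tap the red cap, then the yellow cap, then the blue cap, each with a fingertip until it is down and stays down. Leave the green timer's cap up. Do not pick up, tip or shove any timer, tap nothing hard, leave everything else where it is, and finish with the hand clear.

Things in the scene. Friction and masses are not known exactly. Their poses are not given: they have to be found in the camera images.
- timer_red: loose round kitchen timer with a red top: white plastic housing 64 mm across and 30 mm high, 150 to 260 g, a small dark display on its side (its -x), standing upright on the counter (z = 0). Origin: centre of its underside; z up.
- top_red (a point): centre of the flat upper face of the red cap, a disc 50 mm across covering the timer's top; 52 mm above the counter when up, 40 mm when fully down. It moves with the cap. The cap is soft silicone: its face also gives about 0.5 mm per newton (springing back), up to 12 mm.
- cap_red (a joint): how far the red cap is pressed straight down into its timer, in m: 0 up (not running), 0.012 fully down (running). It slides with about 3 N of friction, goes down wherever on its face it is pushed, meets a stop at 0.012 (the soft top's own give is not counted) and stays where it is left; it does not spring back.
- timer_yellow: loose round kitchen timer with a yellow top: white plastic housing 64 mm across and 30 mm high, 150 to 260 g, a small dark display on its side (its -x), standing upright on the counter (z = 0). Origin: centre of its underside; z up.
- top_yellow (a point): centre of the flat upper face of the yellow cap, a disc 50 mm across covering the timer's top; 52 mm above the counter when up, 40 mm when fully down. It moves with the cap. The cap is soft silicone: its face also gives about 0.5 mm per newton (springing back), up to 12 mm.
- cap_yellow (a joint): how far the yellow cap is pressed straight down into its timer, in m: 0 up (not running), 0.012 fully down (running). It slides with about 3 N of friction, goes down wherever on its face it is pushed, meets a stop at 0.012 (the soft top's own give is not counted) and stays where it is left; it does not spring back.
- timer_blue: loose round kitchen timer with a blue top: white plastic housing 64 mm across and 30 mm high, 150 to 260 g, a small dark display on its side (its -x), standing upright on the counter (z = 0). Origin: centre of its underside; z up.
- top_blue (a point): centre of the flat upper face of the blue cap, a disc 50 mm across covering the timer's top; 52 mm above the counter when up, 40 mm when fully down. It moves with the cap. The cap is soft silicone: its face also gives about 0.5 mm per newton (springing back), up to 12 mm.
- cap_blue (a joint): how far the blue cap is pressed straight down into its timer, in m: 0 up (not running), 0.012 fully down (running). It slides with about 3 N of friction, goes down wherever on its face it is pushed, meets a stop at 0.012 (the soft top's own give is not counted) and stays where it is left; it does not spring back.
- timer_green: loose round kitchen timer with a green top: white plastic housing 64 mm across and 30 mm high, 150 to 260 g, a small dark display on its side (its -x), standing upright on the counter (z = 0). Origin: centre of its underside; z up.
- top_green (a point): centre of the flat upper face of the green cap, a disc 50 mm across covering the timer's top; 52 mm above the counter when up, 40 mm when fully down. It moves with the cap. The cap is soft silicone: its face also gives about 0.5 mm per newton (springing back), up to 12 mm.
- cap_green (a joint): how far the green cap is pressed straight down into its timer, in m: 0 up (not running), 0.012 fully down (running). It slides with about 3 N of friction, goes down wherever on its face it is pushed, meets a stop at 0.012 (the soft top's own give is not counted) and stays where it is left; it does not spring back.
- salt_box: bystander, loose: white plastic salt box with closed blue flip lid, 82 x 67 mm, 62 mm high. Origin: centre of its underside.
- mortar: bystander, loose: white ceramic mortar 120 mm across, 80 mm high, its pestle (fixed in it) leaning out to 120 mm high towards the mortar's +x. Origin: centre of its underside.
- tongs: bystander, loose: stainless tongs lying on the counter along their own x, 235 mm long, 42 mm wide at the open end (+x), 18 mm high. Origin: middle, underside.
- pan_lid: bystander, loose: aluminium saucepan lid lying flat, 180 mm across, its knob 48 mm high. Origin: centre of its underside.
- comal: fixed: steel comal 260 mm across on a gas ring, upper face 80 mm above the counter, side loops 320 mm over all along its y, up to 90 mm high. Origin: centre, on the counter.

How it is judged:
On the way, in this order (a step that is already met when the one before it is completed fails the run):
1. red cap down, the other three still up (value of joint cap_red above 0.006 m and value of joint each of cap_yellow, cap_blue, cap_green below 0.003 m), for 0.1 s.
2. yellow cap down too, blue and green still up (value of joint each of cap_red, cap_yellow above 0.006 m and value of joint each of cap_blue, cap_green below 0.003 m), for 0.1 s.
3. blue cap down too, green still up (value of joint each of cap_red, cap_yellow, cap_blue above 0.006 m and value of joint cap_green below 0.003 m), for 0.1 s.
At the end, for the whole second after the job is handed in: The red, yellow and blue caps are down by more than 6 mm of their 12 mm, the green cap is less than 3 mm down; every timer stands upright within 25 mm of its start and each bystander within 30 mm of its start (all of step 3 and distance of each of timer_red, timer_yellow, timer_blue, timer_green from where it was at the start of the episode below 0.025 m and angle between each of timer_red, timer_yellow, timer_blue, timer_green's own z axis and vertical below 0.1 rad and distance of each of salt_box, mortar, tongs, pan_lid from where it was at the start of the episode below 0.03 m); the robot touches nothing.
It fails at once if a cap is pressed before its turn (yellow before red is down, or blue before yellow is down) ((value of joint cap_yellow above 0.003 m and value of joint cap_red below 0.006 m) or (value of joint cap_blue above 0.003 m and value of joint cap_yellow below 0.006 m)).
It fails at once if the green cap is pressed (value of joint cap_green above 0.003 m).
It fails at once if a timer is struck or pressed harder than 20 N (contact force between any of the fingers, the arm and timer_red above 20 N or contact force between any of the fingers, the arm and timer_yellow above 20 N or contact force between any of the fingers, the arm and timer_blue above 20 N or contact force between any of the fingers, the arm and timer_green above 20 N).
It fails at once if a timer is lifted by more than 10 mm, pushed more than 25 mm or tipped ((height (world z) of timer_red above 0.01 m or distance of timer_red from where it was at the start of the episode above 0.025 m or angle between timer_red's own z axis and vertical above 0.3 rad) or (height (world z) of timer_yellow above 0.01 m or distance of timer_yellow from where it was at the start of the episode above 0.025 m or angle between timer_yellow's own z axis and vertical above 0.3 rad) or (height (world z) of timer_blue above 0.01 m or distance of timer_blue from where it was at the start of the episode above 0.025 m or angle between timer_blue's own z axis and vertical above 0.3 rad) or (height (world z) of timer_green above 0.01 m or distance of timer_green from where it was at the start of the episode above 0.025 m or angle between timer_green's own z axis and vertical above 0.3 rad)).
It fails at once if a bystander is moved more than 30 mm, or the comal is pressed on harder than 15 N (distance of any of salt_box, mortar, tongs, pan_lid from where it was at the start of the episode above 0.03 m or contact force between any of the fingers, the arm and comal above 15 N).
It also fails if it takes over 48 s, if anything falls off the work surface, if the arm or the gripper's body presses on something with over 40 N, if the wrist force passes 120 N, or if a joint passes its speed limit or range.

ROBOT

A 6-joint arm with a two-finger parallel gripper is mounted at the origin on the work surface. World frame = base frame: x ahead of the robot, y to its left, z up, the work surface at z = 0. Lengths are in m, angles in rad, forces in N, time in s.
With the tool pointing down it reaches from about 0.35 to 0.975 m from the base axis. Payload 4.9 kg.
Tool frame: the origin (TCP) lies on the mounting face of the last link; the fingertips stand 173 mm ahead of it and the grasp point (between the pads) lies 155 mm ahead of it (tcp_to_grasp is the distance from the TCP to the grasp point, in m); z points along the fingers, y is the line along which they close (so a half turn about z gives the same grasp; the last joint's range is limited). The gripper opens to 85 mm and grips with 20 to 120 N. Pads are 22 mm wide; open, the fingers measure 114 mm over their backs; the gripper's body (76 mm by 85 mm) begins 54 mm behind the grasp point. The pads swing forward as they close: fully open they stand 13 mm farther back than shut.
Start: joints at [1.121, 0.053, 1.613, -0, 1.476, -0.119], TCP at [0.203, 0.591, 0.405] pointing down, gripper open.
Joint ranges: [-3.01, 3.01], [-1.01, 2.22], [0.06, 2.58], [-1.02, 4.17], [0.09, 2.62], [-3.14, 3.14]. Speed limits (rad/s): [2.57, 2.57, 3.14, 3.14, 3.14, 3.14].

INTERFACE

Orientations are given as a rotation vector (axis times angle).
In Python, from station import get_obs, get_image, calibration, finish_job, tcp_to_grasp gives the robot as it stands. The module is installed in compiled form; this text tells all that it offers.
- The arm moves only by the tool arm_command, never from a script. Its argument "plan" is a list that holds one entry, the list of rows, each a list of 6 numbers: the shift along the tool's x, y, z in cm, then the turn, a rotation vector about the tool's x, y, z in rad. A call has 1 to 12 rows; each row is the pose to reach, as a shift and turn from the pose commanded when the call began, along the tool's axes at that moment; what a row does not reach only later rows make up. A row lasts 1/12 s, in which the tool goes at most 41.7 mm and 7.16 degrees, less where a joint would pass 70% of its speed; a pose out of reach is approached as far as the arm can. A call with a gripper value outside its range is refused whole. "gripper" is the closure, from -1 (fully open) to 1 (shut), set as the call begins (left out, the last holds). The fingers move at their own pace and stop on an object; "force" is the grip in N (left out, the last holds). Time passes only in rows, so rows that repeat a pose let the fingers close. It gives the time, the measured TCP pose, the force, the opening and the grip force at its end, in the units of the state.
- get_obs(): the state, without advancing time (a new reading comes with each control period).
- get_image(name): name is "side" or "top"; returns (picture, depth): 384x512x3 uint8, blue, green, red; 384x512 float32, m along the optical axis (not along the pixel's ray), 0 where there is no reading.
- calibration(name): a dict with "fx", "fy", "cx", "cy" (pixels), "dist" ([k1, k2, p1, p2, k3] as OpenCV has them; the pictures are not rectified), "pose" (4x4, takes a point from camera to world coordinates). Camera axes: x right, y up, looking along -z (the intrinsics and any distortion apply to the point x, -y, -z); pixel columns grow to the right and rows downward; lengths in m; the calibration is good to about 2 mm. A picture is of the moment at which its call begins. calibration takes no time and is no camera call.
- finish_job(): hands the job in; it is judged then, once.
The state is a dict: "t": time; "q": joint angles; "dq": joint speeds; "effort": joint torques, N m; "tool_pos": TCP position; "tool_rot": TCP orientation; "contact_force": force on the tool from outside, world axes, zero at the start; "wrist_torque": the same for the moment, N m; "opening": finger opening in m; "grip_force": force on a finger pad.
Only numpy, scipy, OpenCV 4.12 (cv2) and the standard library are available. Lean on these libraries where they do the work, as an engineer would, in place of code of your own. Each camera call takes 0.05 s, during which the arm holds its last target. There are 200 camera calls.

## Working session

There is one attempt and no reset: what is moved stays moved. The work goes in short steps, Python scripts to look and compute and a tool call to move; the robot and the scene stay as the last step left them, time stands still between calls to the robot, and variables do not carry over. Pictures are saved under pics/ and viewed, at most 10 in all, crops included, and the job is handed in when it is done.

Besides the shell and the picture viewer there is one more tool, called after "Call:" as name(argument=value, ...), one argument or row to a line, values as JSON. arm_command: Moves the arm, as the interface text tells. Its arguments: {"type":"object","properties":{"plan":{"type":"array"},"gripper":{"type":"number"},"force":{"type":"number"}},"required":["plan"]}

```bash
mkdir -p pics; cat > h.py <<'E'
import numpy as np, cv2
from station import *
def rays(name,uv):
    c=calibration(name);K=np.array([[c['fx'],0,c['cx']],[0,c['fy'],c['cy']],[0,0,1]])
    n=cv2.undistortPoints(np.array(uv,float).reshape(-1,1,2),K,np.array(c['dist'],float)).reshape(-1,2)
    d=np.c_[n[:,0],-n[:,1],-np.ones(len(n))];P=np.array(c['pose']);return P[:3,3],d@P[:3,:3].T
def onplane(name,uv,z):
    o,d=rays(name,uv);return o+d*((z-o[2])/d[:,2])[:,None]
def grab(name,tag):
    im,dp=get_image(name);cv2.imwrite(f'pics/{tag}.png',im);return im,dp
E
python3 - <<'E'
from h import *
print(get_obs()); print(tcp_to_grasp)
for n in('top','side'):
    im,dp=grab(n,n+'0');np.save(n+'d.npy',dp);print(n,np.round(calibration(n)['pose'],3))
E
```

```text
{'t': 0.0, 'q': array([ 1.12101579e+00,  5.33519051e-02,  1.61429559e+00, -9.06450279e-06,
        1.47602964e+00, -1.18973550e-01]), 'dq': array([ 0.00016145,  0.00159181, -0.00063803,  0.00016716,  0.00112968,
        0.00128192]), 'effort': array([ 2.21002258e-03, -3.93668354e+01, -3.70181465e+01, -3.21413415e-05,
        6.87009029e-03,  2.86960915e-05]), 'tool_pos': array([0.20286926, 0.5908703 , 0.40346478]), 'tool_rot': array([-0.51716781, -3.09814657,  0.00314618]), 'contact_force': array([-0.39116469,  0.65712782, -0.53913101]), 'wrist_torque': array([-0.00340376,  0.02749017,  0.03795387]), 'grip_force': 0.0, 'opening': 0.08547730959810612}
0.1547
top [[ 0.027  0.989 -0.149  0.401]
 [-0.999  0.023 -0.022 -0.061]
 [-0.019  0.149  0.989  1.442]
 [ 0.     0.     0.     1.   ]]
side [[ 0.895  0.288 -0.342  0.224]
 [-0.446  0.549 -0.707 -0.823]
 [-0.016  0.785  0.619  0.71 ]
 [ 0.     0.     0.     1.   ]]
```

View pics/top0.png

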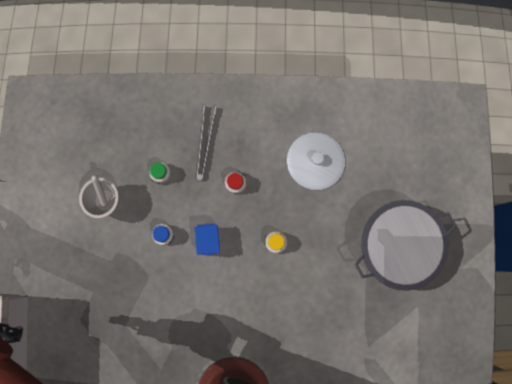

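View pics/side0.png

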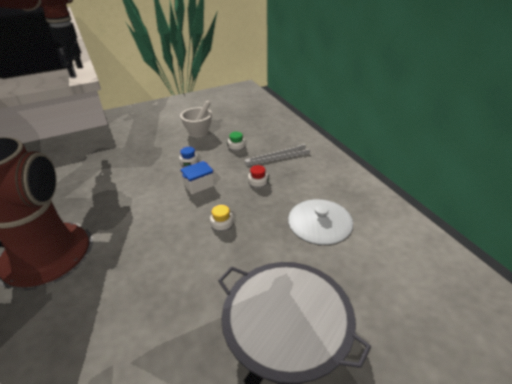

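The top view shows red at (235,181), yellow (276,242), blue (162,234), green (159,172), and the salt box's blue lid at (207,240). In the side view they are at (258,172), (221,212), (188,153), (236,135) and (198,170).

```bash
cat >> h.py <<'E'
HUE={'red':((0,8),(172,180)),'yellow':((18,35),),'blue':((105,130),),'green':((45,80),)}
SEED={'top':dict(red=(235,181),yellow=(276,242),blue=(162,234),green=(159,172)),'side':dict(red=(258,172),yellow=(221,212),blue=(188,153),green=(236,135))}
def caps(name,im,z=.052):
    hsv=cv2.cvtColor(im,cv2.COLOR_BGR2HSV);out={}
    for k,(u,v) in SEED[name].items():
        m=np.zeros(im.shape[:2],np.uint8)
        for a,b in HUE[k]: m|=cv2.inRange(hsv,(a,120,60),(b,255,255))
        w=np.zeros_like(m);cv2.circle(w,(u,v),18,255,-1);n,l,s,c=cv2.connectedComponentsWithStats(m&w)
        if n>1:
            i=1+s[1:,4].argmax();out[k]=(c[i],s[i,2:5],onplane(name,[c[i]],z)[0])
    return out
E
python3 - <<'E'
from h import *
np.set_printoptions(precision=4,suppress=True)
for n in('top','side'):
    im=cv2.imread(f'pics/{n}0.png');dp=np.load(n+'d.npy')
    for k,(c,s,p) in caps(n,im,.052 if n=='top' else .047).items():
        u,v=c.round().astype(int);cc=calibration(n)
        o,d=rays(n,[c]);print(n,k,c,s,p,(o+d[0]*dp[v,u]))
E
```

```text
top red [234.6965 180.6667] [ 16  16 201] [0.6219 0.0104 0.052 ] [0.6219 0.0104 0.052 ]
top yellow [276.0183 241.4247] [ 17  16 219] [ 0.4484 -0.1134  0.052 ] [ 0.4484 -0.1134  0.0509]
top blue [160.4706 233.4461] [ 16  16 204] [0.4619 0.2215 0.052 ] [0.4619 0.2215 0.0519]
top green [157.6721 170.1202] [ 16  15 183] [0.6482 0.2395 0.052 ] [0.6478 0.2391 0.0542]
side red [257.2924 171.1871] [ 15  14 171] [0.6176 0.0054 0.047 ] [0.6153 0.0005 0.0509]
side yellow [220.4115 212.5021] [ 19  17 243] [ 0.4447 -0.1195  0.047 ] [ 0.4429 -0.1252  0.0524]
side blue [187.5041 151.9268] [ 14  11 123] [0.458  0.2146 0.047 ] [0.4571 0.2107 0.0495]
side green [235.7692 136.4066] [12 10 91] [0.6432 0.2321 0.047 ] [0.6401 0.2244 0.0518]
```

```bash
cat >> h.py <<'E'
from scipy.spatial.transform import Rotation as Ro
def shift(x,y,z):
    o=get_obs();R=Ro.from_rotvec(o['tool_rot']).as_matrix();return np.round((R.T@(np.array([x,y,z])-o['tool_pos']))*100,2)
E
python3 -c "
from h import *
print(Ro.from_rotvec(get_obs()['tool_rot']).as_matrix().round(3));print(shift(.620,.008,.29))"
```

```text
[[-0.946  0.325 -0.001]
 [ 0.325  0.946 -0.002]
 [ 0.    -0.002 -1.   ]]
[-58.38 -41.56  11.42]
```

Call:
arm_command(
  plan=[
    [[-3.2,-2.3,0,0,0,0],[-6.4,-4.6,0,0,0,0],[-9.6,-6.9,0,0,0,0],[-12.8,-9.2,0,0,0,0],[-16,-11.5,0,0,0,0],[-19.2,-13.8,0,0,0,0],[-22.4,-16.1,0,0,0,0],[-25.6,-18.4,0,0,0,0],[-28.8,-20.7,0,0,0,0],[-32,-23,0,0,0,0],[-35.2,-25.3,0,0,0,0],[-38,-27.2,0,0,0,0]],
  ],
  gripper=1,
)

```text
t: 1.1
tool_pos: [0.4748, 0.2082, 0.4043]
tool_rot: [-0.519, -3.098, 0.001]
contact_force: [0.1, 0.2, 0.0]
opening: 0.0
grip_force: 0.0
```

```bash
python3 -c "
from h import *
print(shift(.620,.008,.26))"
```

```text
[-20.25 -14.19  14.43]
```

Call:
arm_command(
  plan=[
    [[-2.9,-2.0,1.0,0,0,0],[-5.8,-4.1,2.5,0,0,0],[-8.7,-6.1,4,0,0,0],[-11.6,-8.1,6,0,0,0],[-14.5,-10.2,8,0,0,0],[-17.4,-12.2,10,0,0,0],[-19.2,-13.5,12,0,0,0],[-20.2,-14.2,13.5,0,0,0],[-20.2,-14.2,14.4,0,0,0],[-20.2,-14.2,14.4,0,0,0]],
  ],
)

```text
t: 1.93
tool_pos: [0.6178, 0.0103, 0.2573]
tool_rot: [-0.518, -3.092, 0.0]
contact_force: [-1.3, 1.1, 0.4]
opening: 0.0001
grip_force: 0.0
```

```bash
python3 -c "
from h import *
o=get_obs();print(o['tool_pos'],o['contact_force'],o['opening'])
cv2.imwrite('pics/a.png',np.hstack([cv2.resize(grab('top','t1')[0][120:270,140:310],None,fx=2.3,fy=2.3),cv2.resize(grab('side','s1')[0][100:250,150:320],None,fx=2.3,fy=2.3)]))"
```

```text
[0.61784645 0.01030616 0.25729624] [-1.28472599  1.09194645  0.41707051] 0.00011627897855113532
```

View pics/a.png

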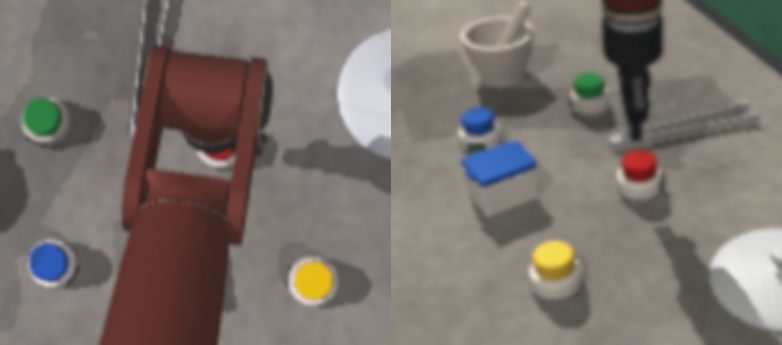

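In the side crop the shut fingertips hover just above the red cap. They appear at crop pixel (637,138), with the cap at (638,163). I'll descend slowly.

Call:
arm_command(
  plan=[
    [[0,0,1.0,0,0,0],[0,0,2.0,0,0,0],[0,0,2.5,0,0,0],[0,0,2.8,0,0,0],[0,0,3.1,0,0,0],[0,0,3.4,0,0,0],[0,0,3.6,0,0,0],[0,0,3.6,0,0,0]],
  ],
)

```text
t: 2.7
tool_pos: [0.619, 0.0106, 0.2247]
tool_rot: [-0.517, -3.099, -0.0]
contact_force: [-1.0, 1.1, 1.7]
opening: 0.0002
grip_force: 0.8
```

Call:
arm_command(
  plan=[
    [[0,0,0.2,0,0,0],[0,0,0.4,0,0,0],[0,0,0.6,0,0,0],[0,0,0.8,0,0,0],[0,0,1.0,0,0,0],[0,0,1.1,0,0,0],[0,0,1.2,0,0,0],[0,0,1.3,0,0,0],[0,0,1.3,0,0,0]],
  ],
)

```text
t: 3.45
tool_pos: [0.6191, 0.0105, 0.2117]
tool_rot: [0.517, 3.098, 0.0]
contact_force: [-0.2, 0.7, 2.9]
opening: 0.0002
grip_force: 1.6
```

Call:
arm_command(
  plan=[
    [[0,0,0.1,0,0,0],[0,0,0.2,0,0,0],[0,0,0.2,0,0,0],[0,0,0.2,0,0,0]],
  ],
)

```text
t: 3.78
tool_pos: [0.6192, 0.0105, 0.2104]
tool_rot: [0.517, 3.098, 0.0]
contact_force: [-1.1, 0.2, 6.2]
opening: 0.0001
grip_force: 3.0
```

Call:
arm_command(
  plan=[
    [[0,0,-0.5,0,0,0],[0,0,-2,0,0,0],[0,0,-4,0,0,0],[0,0,-7,0,0,0],[0,0,-9,0,0,0],[0,0,-9,0,0,0]],
  ],
)

```text
t: 4.28
tool_pos: [0.6204, 0.0103, 0.305]
tool_rot: [0.516, 3.09, 0.0]
contact_force: [0.5, 0.4, 0.7]
opening: 0.0
grip_force: 0.0
```

```bash
python3 -c "
from h import *
print(shift(.447,-.115,.26),get_obs()['tool_pos'])
for k,v in caps('side',grab('side','s2')[0]).items():print(k,v)"
```

```text
[ 12.36 -17.49   4.37] [0.6203609  0.01029679 0.30499356]
red (array([257.57142857, 173.14285714]), array([ 14,  11, 119], dtype=int32), array([ 0.61088234, -0.01047111,  0.052     ]))
yellow (array([220.41493776, 212.52282158]), array([ 18,  17, 241], dtype=int32), array([ 0.44298821, -0.12486719,  0.052     ]))
blue (array([187.54032258, 151.88709677]), array([ 14,  11, 124], dtype=int32), array([0.45640682, 0.20697128, 0.052     ]))
green (array([235.69318182, 136.625     ]), array([12, 10, 88], dtype=int32), array([0.63918308, 0.22284796, 0.052     ]))
```

Red is down: the force rose at the stop and the cap looks shorter. Yellow is next.

Call:
arm_command(
  plan=[
    [[2,-2.8,0,0,0,0],[4,-5.7,0,0,0,0],[6,-8.5,0,0,0,0],[8,-11.3,0.5,0,0,0],[10,-14.1,1.5,0,0,0],[11.6,-16.4,3,0,0,0],[12.4,-17.5,4,0,0,0],[12.4,-17.5,4.4,0,0,0],[12.4,-17.5,4.4,0,0,0],[12.4,-17.5,4.4,0,0,0]],
  ],
)

```text
t: 5.17
tool_pos: [0.445, -0.1144, 0.255]
tool_rot: [-0.517, -3.097, -0.001]
contact_force: [0.2, 0.4, 0.5]
opening: -0.0001
grip_force: 0.0
```

```bash
python3 -c "
from h import *
o=get_obs();print(o['tool_pos'],o['contact_force'])
cv2.imwrite('pics/b.png',np.hstack([cv2.resize(grab('top','t3')[0][160:310,190:360],None,fx=2.3,fy=2.3),cv2.resize(grab('side','s3')[0][100:250,150:320],None,fx=2.3,fy=2.3)]))"
```

```text
[ 0.44500253 -0.11442661  0.2549508 ] [0.21366996 0.37216467 0.49269085]
```

View pics/b.png

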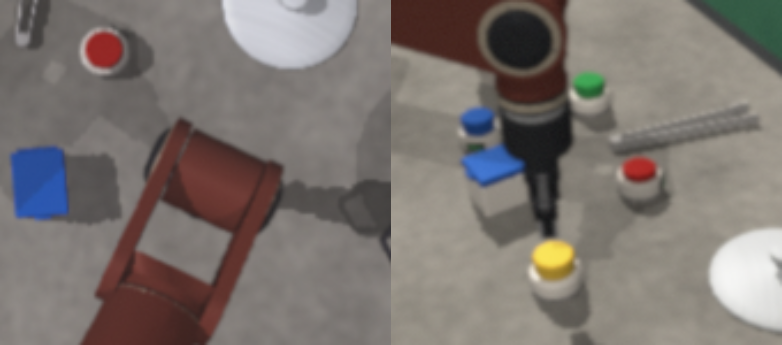

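The side crop shows red down, at (638,170). The fingertips at (548,235) are over the yellow cap at (553,255).

Call:
arm_command(
  plan=[
    [[0,0,1.0,0,0,0],[0,0,2.0,0,0,0],[0,0,2.5,0,0,0],[0,0,2.8,0,0,0],[0,0,3.0,0,0,0],[0,0,3.2,0,0,0],[0,0,3.4,0,0,0],[0,0,3.6,0,0,0],[0,0,3.8,0,0,0],[0,0,4.0,0,0,0],[0,0,4.2,0,0,0],[0,0,4.2,0,0,0]],
  ],
)

```text
t: 6.27
tool_pos: [0.4449, -0.1147, 0.2135]
tool_rot: [0.517, 3.098, 0.0]
contact_force: [-0.5, 0.6, 2.8]
opening: 0.0004
grip_force: 1.2
```

Call:
arm_command(
  plan=[
    [[0,0,0.1,0,0,0],[0,0,0.2,0,0,0],[0,0,0.3,0,0,0],[0,0,0.35,0,0,0],[0,0,0.35,0,0,0]],
  ],
)

```text
t: 6.68
tool_pos: [0.445, -0.1148, 0.2106]
tool_rot: [0.517, 3.098, -0.0]
contact_force: [-2.1, 1.1, 5.6]
opening: 0.0001
grip_force: 2.8
```

Call:
arm_command(
  plan=[
    [[0,0,-0.5,0,0,0],[0,0,-2,0,0,0],[0,0,-4,0,0,0],[0,0,-7,0,0,0],[0,0,-10,0,0,0],[0,0,-12,0,0,0],[0,0,-12,0,0,0],[0,0,-12,0,0,0]],
  ],
)

```text
t: 7.35
tool_pos: [0.4451, -0.1149, 0.3315]
tool_rot: [0.517, 3.096, -0.002]
contact_force: [-0.1, 0.0, -0.1]
opening: -0.0
grip_force: 0.0
```

```bash
python3 -c "
from h import *
print(shift(.460,.217,.255),get_obs()['tool_pos'])
for k,v in caps('side',grab('side','s4')[0]).items():print(k,v)"
```

```text
[ 9.4  31.88  7.6 ] [ 0.44512141 -0.11492567  0.33147299]
red (array([257.55833333, 173.1       ]), array([ 14,  11, 120], dtype=int32), array([ 0.6109453 , -0.01025234,  0.052     ]))
yellow (array([220.53191489, 214.28723404]), array([ 17,  14, 188], dtype=int32), array([ 0.44067792, -0.13153898,  0.052     ]))
blue (array([187.44537815, 152.04201681]), array([ 13,  11, 119], dtype=int32), array([0.45583138, 0.20619852, 0.052     ]))
green (array([235.72222222, 136.36666667]), array([12, 10, 90], dtype=int32), array([0.63999356, 0.22445093, 0.052     ]))
```

Call:
arm_command(
  plan=[
    [[0.9,3.2,0,0,0,0],[1.9,6.4,0,0,0,0],[2.8,9.6,0,0,0,0],[3.8,12.8,0,0,0,0],[4.7,16,0,0,0,0],[5.7,19.2,0,0,0,0],[6.6,22.4,0,0,0,0],[7.5,25.6,0,0,0,0],[8.5,28.8,0,0,0,0],[9.4,31.9,0,0,0,0],[9.4,31.9,0,0,0,0],[9.4,31.9,0,0,0,0]],
  ],
)

```text
t: 8.4
tool_pos: [0.4587, 0.2186, 0.3276]
tool_rot: [-0.512, -3.096, 0.004]
contact_force: [-1.2, -0.4, -0.0]
opening: 0.0001
grip_force: 0.0
```

Call:
arm_command(
  plan=[
    [[0,0,2.0,0,0,0],[0,0,4.5,0,0,0],[0,0,7,0,0,0],[0,0,7.6,0,0,0],[0,0,7.6,0,0,0]],
  ],
)

```text
t: 8.82
tool_pos: [0.4581, 0.2162, 0.2506]
tool_rot: [-0.518, -3.092, 0.006]
contact_force: [0.4, 0.5, 1.0]
opening: 0.0002
grip_force: 0.0
```

```bash
python3 -c "
from h import *
o=get_obs();print(o['tool_pos'],o['contact_force'])
cv2.imwrite('pics/c.png',np.hstack([cv2.resize(grab('top','t5')[0][160:310,90:260],None,fx=2.3,fy=2.3),cv2.resize(grab('side','s5')[0][80:230,120:290],None,fx=2.3,fy=2.3)]))"
```

```text
[0.45813916 0.21615065 0.25059645] [0.43609414 0.48510265 1.00249875]
```

View pics/c.png

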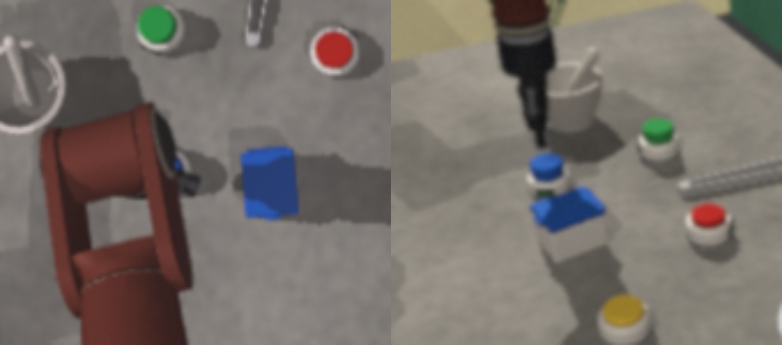

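The side crop shows the fingertips at (542,147) above the blue cap at (547,163). Red and yellow are down and green is up.

Call:
arm_command(
  plan=[
    [[0,0,1.0,0,0,0],[0,0,1.8,0,0,0],[0,0,2.2,0,0,0],[0,0,2.4,0,0,0],[0,0,2.6,0,0,0],[0,0,2.8,0,0,0],[0,0,3.0,0,0,0],[0,0,3.2,0,0,0],[0,0,3.4,0,0,0],[0,0,3.6,0,0,0],[0,0,3.7,0,0,0],[0,0,3.7,0,0,0]],
  ],
)

```text
t: 9.92
tool_pos: [0.4597, 0.2176, 0.2172]
tool_rot: [0.517, 3.098, 0.0]
contact_force: [-0.4, -0.8, 2.4]
opening: -0.0001
grip_force: 1.3
```

Call:
arm_command(
  plan=[
    [[0,0,0.2,0,0,0],[0,0,0.4,0,0,0],[0,0,0.5,0,0,0],[0,0,0.6,0,0,0],[0,0,0.7,0,0,0],[0,0,0.7,0,0,0]],
  ],
)

```text
t: 10.42
tool_pos: [0.4598, 0.2176, 0.2105]
tool_rot: [0.517, 3.098, 0.0]
contact_force: [-1.4, -0.3, 4.7]
opening: -0.0001
grip_force: 2.8
```

Call:
arm_command(
  plan=[
    [[0,0,-0.5,0,0,0],[0,0,-2,0,0,0],[0,0,-4,0,0,0],[0,0,-7,0,0,0],[0,0,-10,0,0,0],[0,0,-13,0,0,0],[0,0,-16,0,0,0],[0,0,-16,0,0,0],[0,0,-16,0,0,0],[0,0,-16,0,0,0]],
  ],
)

```text
t: 11.25
tool_pos: [0.4592, 0.2174, 0.3692]
tool_rot: [-0.517, -3.097, 0.001]
contact_force: [-0.8, -0.4, -0.2]
opening: -0.0003
grip_force: 0.0
```

```bash
python3 -c "
from h import *
print(get_obs()['tool_pos'])
im=grab('side','s6')[0]
for k,v in caps('side',im).items():print(k,v)
cv2.imwrite('pics/d.png',cv2.resize(im[80:260,120:360],None,fx=2.5,fy=2.5))"
```

```text
[0.45917829 0.2173843  0.3691503 ]
red (array([257.57142857, 173.14285714]), array([ 14,  11, 119], dtype=int32), array([ 0.61088234, -0.01047111,  0.052     ]))
yellow (array([220.1978022 , 214.67582418]), array([ 17,  13, 182], dtype=int32), array([ 0.43931693, -0.13255308,  0.052     ]))
blue (array([192.66972477, 166.57798165]), array([ 22,  10, 109], dtype=int32), array([0.44460767, 0.11669071, 0.052     ]))
green (array([235.7173913 , 136.35869565]), array([12, 10, 92], dtype=int32), array([0.64000057, 0.22451005, 0.052     ]))
```

View pics/d.png

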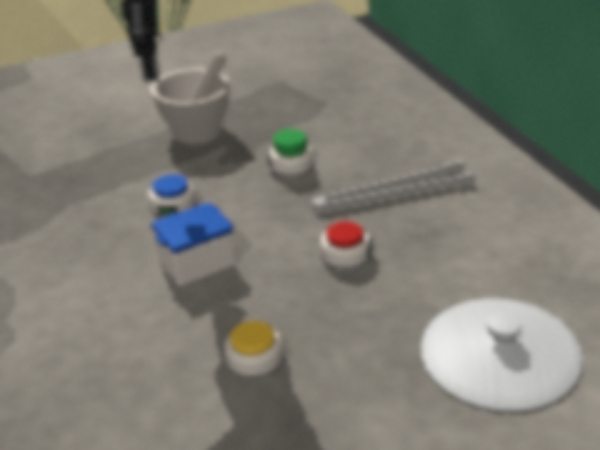

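The crop shows the red (345,235), yellow (253,338) and blue (171,186) caps down and green (290,142) up. The hand is well above everything, and nothing has been displaced.

```bash
python3 -c "
from station import *
print(finish_job())"
```

```text
the job is handed in; nothing more can be done
None
```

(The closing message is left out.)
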